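# Rinse the small milk jug on the spring-loaded rinser

## Robot

A 6-joint arm with a two-finger parallel gripper is mounted at the origin on the work surface. World frame = base frame: x ahead of the robot, y to its left, z up, the work surface at z = 0. Lengths are in mm, angles in rad, forces in N, time in s.
With the tool pointing down it reaches from about 350 to 875 mm from the base axis. Payload 4.2 kg.
Tool frame: the origin (TCP) lies midway between the tips of the shut fingers; the grasp point (between the pads) lies 19 mm behind it; y points along the fingers, x is the direction in which the jaws open and shut, and the axes are right-handed (so a half turn about y gives the same grasp; the last joint's range is limited). The gripper opens to 85 mm and grips with 20 to 120 N. Pads are 22 mm wide; open, the fingers measure 114 mm over their backs; the gripper's body (76 mm by 85 mm) begins 54 mm behind the grasp point. The pads swing forward as they close: fully open they stand 13 mm farther back than shut.
Start: joints at [1.541, 0.385, 0.008, 0, -1.194, -0.259], TCP at [177.969, 599.104, 231.312] pointing down, gripper open.
Joint ranges: [-3.14, 3.14], [-1.21, 2.06], [-1.07, 1.41], [-3.16, 2.05], [-2.99, -0.16], [-3.1, 3.1]. Speed limits (rad/s): [2.79, 2.79, 3.14, 3.14, 3.14, 3.14].

## Interface

Orientations are given as a unit quaternion [x, y, z, w].
In Python, from bench import read_state, get_image, job_done gives the robot as it stands.
- The arm moves only by the tool play_rows, never from a script. Its argument "series" is a list of rows, each a list of 7 numbers: the shift along the tool's x, y, z in m, then the turn, a rotation vector about the tool's x, y, z in rad, then the finger opening in m, from 0 to 0.0854. In form: [[x, y, z, wx, wy, wz, claw], ...]. A call has 1 to 10 rows; each row shifts and turns the pose as measured when the row begins, along the tool's axes as they then stand; what a row does not reach is not made up. A row lasts 1/10 s, in which the tool goes at most 50 mm and 8.59 degrees, less where a joint would pass 70% of its speed; a pose out of reach is approached as far as the arm can. A call with a gripper value outside its range is refused whole. The fingers move at their own pace and stop on an object; the grip force is fixed at half the most. Time passes only in rows, so rows that do not move let the fingers close. It gives the time, the measured TCP pose, the force and the opening at its end, in the units of the state.
- read_state(): the state, without advancing time (a new reading comes with each control period).
- get_image(name): name is "scene" or "top" or "wrist"; returns a dict with "color" (480x640x3 uint8, red, green, blue), "intrinsics" (3x3 intrinsics, pixels), "origin" and "orientation" of the camera in the world. Camera axes: x right, y down, z forward; pixel columns grow to the right and rows downward; lengths in mm; the calibration is good to about 2 mm. The wrist camera is an equidistant fisheye: a pixel r from the principal point sees the ray r / f radians off the axis. A picture is of the moment at which its call begins. There is no depth.
- job_done(): hands the job in, once; it reports no verdict.
The state is a dict: "clock": time; "joints": joint angles; "joint_vel": joint speeds; "joint_efforts": joint torques, N m; "position": TCP position; "ee_rot": TCP orientation; "contact_force": force on the tool from outside, world axes, zero at the start; "wrist_torque": the same for the moment, N m; "gripper_width": finger opening in mm.
Only numpy, scipy, OpenCV 4.12 (cv2) and the standard library are available. Lean on these libraries where they do the work, as an engineer would, in place of code of your own. Each camera call takes 0.05 s, during which the arm holds its last target. There are 200 camera calls.

## Task

Rinse the smaller of the two steel milk jugs: lift it off the rubber bar mat just as it stands, mouth down, set it upright and centred over the spring-loaded star of the rinser, and push the star down with it to the bottom stop or within 2 mm of it, firmly but without ramming it. Keep it pressed for about two seconds and finish while you are still holding it pressed down: do not let up or let go. Leave the large jug, the cup and the coffee tamper where they stand.

Things in the scene. Friction and masses are not known exactly. Their poses are not given: they have to be found in the camera images.
- small_jug: the jug to rinse: small steel milk jug standing mouth down, 78 mm tall, 0.15 kg (varies by a third). Origin: centre of its rim, its underside as it stands; z up to its closed bottom, now the flat top. From 44 to 75 mm above the rim it is an upright cylinder of 64 mm diameter (grip here); below, a neck of 51 mm and a rim of 55 mm outside. Its +x and -x sides are clear for fingers.
- small_jug_handle (a point): middle of the small jug's round-bar handle, which stands out at the jug's +y side, to 57 mm from the axis, 7 to 58 mm above the rim; the small pouring lip is opposite, at -y near the rim, to 36 mm from the axis
- large_jug: bystander: the same kind of jug, larger, 102 mm tall and 82 mm diameter, also mouth down on the mat; origin at the centre of its rim, handle at +y to 66 mm from the axis. It and the small jug stand about 150 mm apart and may have changed places.
- mat: black ribbed rubber bar mat, 170 (x) by 320 (y) mm, 8 mm thick, fixed; origin at the centre of its underside. The jugs stand on it.
- rinser: the rinser: low stainless drip tray with a slotted grille, fixed to the counter, 150 (x) by 200 (y) mm; its rim is 24 mm and its grille 20 mm above the counter; origin at the centre of its underside. In the middle stands the black plastic star. It and the mat may have changed sides.
- star_top (a point): centre of the star, level with its arm tops: 40 mm above the counter when up, moving down as it is pressed. Six flat radial arms, 84 mm across the tips, 6 mm wide; in the middle a spray nozzle, 20 mm wide and 6.5 mm above the arms, goes inside the jug's mouth (51 mm) while the jug's rim rests on the arms.
- star (a joint): how far the star is pressed down, in m: 0 up, 0.012 at its bottom stop. It is a spring valve: about 4 N to start it moving, about 9 N at the stop, more than the weight of a jug, and it comes up again as soon as it is let go.
- cup: bystander: white cup, 84 mm diameter, 62 mm tall, with a handle, on the counter beyond; origin at the centre of its underside
- tamper: bystander: steel coffee tamper, 58 mm diameter, 90 mm tall, on the counter beyond; origin at the centre of its underside
Mind the look-alikes: they are no part of the job. Several things have the shape of the rinser; the one meant has the colours described above.

How it is judged:
By the outcome, as a careful person would: the job done as asked, in the order asked, and still so for the second after the job is handed in, while the arm keeps its last pose, push and grip.
It also fails if it takes over 48 s, if anything falls off the work surface, if the arm or the gripper's body presses on something with over 40 N, if the wrist force passes 120 N, or if a joint passes its speed limit or range.

## Working session

There is one attempt and no reset: what is moved stays moved. The work goes in short steps, Python scripts to look and compute and a tool call to move; the robot and the scene stay as the last step left them, time stands still between calls to the robot, and variables do not carry over. Pictures are saved under pics/ and viewed, about 8 in all and at most 12, crops included, and the job is handed in when it is done.

Besides the shell and the picture viewer there is one more tool, called after "Emit:" by a JSON object that holds its "method" and its "body". play_rows: Moves the arm, as the interface text tells. Its arguments: {"type":"object","properties":{"series":{"type":"array","items":{"type":"array","items":{"type":"number"}}}},"required":["series"]}

```bash
mkdir -p pics
cat > h.py <<'E'
import numpy as np, cv2
from bench import read_state, get_image, job_done
from scipy.spatial.transform import Rotation as R
def save(im,n): cv2.imwrite('pics/'+n,im[...,::-1])
def ray(c,u,v,fish=False):
    K=np.array(c['intrinsics']); x=(u-K[0,2])/K[0,0]; y=(v-K[1,2])/K[1,1]
    if fish:
        r=np.hypot(x,y); d=np.array([x/r*np.sin(r),y/r*np.sin(r),np.cos(r)]) if r>0 else np.array([0,0,1.])
    else: d=np.array([x,y,1.])
    return np.array(c['origin']),R.from_quat(c['orientation']).apply(d)
def onz(c,u,v,z,fish=False):
    o,d=ray(c,u,v,fish); return o+d*(z-o[2])/d[2]
E
python3 - <<'E'
from h import *
s=read_state(); print(s)
for n in ('top','scene'):
    c=get_image(n); save(c['color'],n+'0.png'); print(n,c['intrinsics'],c['origin'],c['orientation'])
E
```

```text
{'clock': 0.0, 'joints': array([ 1.54061482e+00,  3.85565191e-01,  6.61298176e-03, -5.24458849e-04,
       -1.19397879e+00, -2.58596094e-01]), 'joint_vel': array([ 1.94866742e-04,  1.22644097e-03,  1.04692120e-03,  1.03148845e-03,
       -6.18559991e-04, -5.98497357e-05]), 'joint_efforts': array([ 7.84446438e-04, -3.92287374e+01,  1.88397467e+01,  4.18615848e+00,
       -4.68477403e-03, -1.93443618e-06]), 'position': array([177.79860565, 598.56439154, 230.20755783]), 'ee_rot': array([ 0.42340246, -0.56629757,  0.56726522, -0.42219379]), 'contact_force': array([0.94416917, 0.12535765, 0.45563637]), 'wrist_torque': array([-0.0026988 , -0.01623852,  0.00947379]), 'gripper_width': 85.40456956737209}
top [[494.09930522   0.         323.46140248]
 [  0.         494.09930522 233.55053844]
 [  0.           0.           1.        ]] [ 375.12282      73.0266733  1036.52432638] [-0.69905199  0.71058415 -0.05030512  0.06217615]
scene [[563.86618594   0.         313.68934666]
 [  0.         563.86618594 232.87165854]
 [  0.           0.           1.        ]] [1367.34679192 -126.67941886 1044.08857484] [ 0.74595474  0.56689188 -0.21176878 -0.27809907]
```

View pics/top0.png

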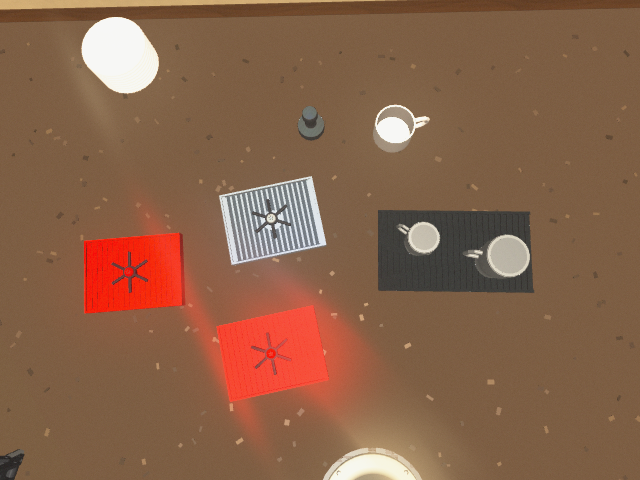

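View pics/scene0.png

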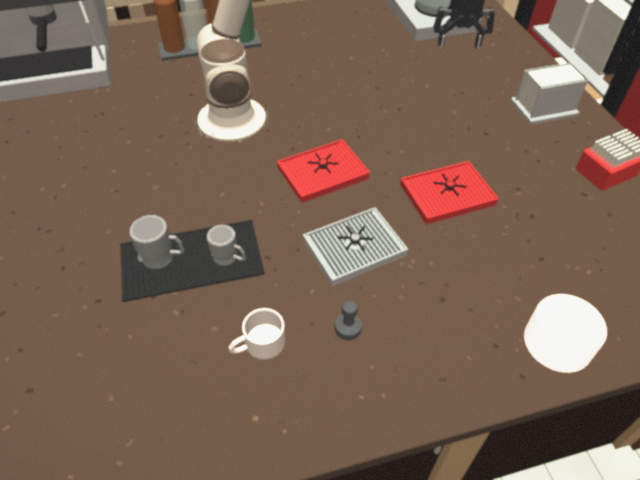

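Top view: steel rinser with black star at (271,218); red look-alikes at (133,272) and (272,354), which have the wrong colour. The small jug is at (423,238) with its handle at (403,229); the large one is at (508,256). I'll measure them and confirm in one crop.

Run:
```python
from h import *
c=get_image('top'); im=c['color']; hsv=cv2.cvtColor(im,cv2.COLOR_RGB2HSV)
vis=cv2.resize(im[150:310,200:560],None,fx=2.2,fy=2.2,interpolation=cv2.INTER_CUBIC)
# jugs: bright region in mat
sub=np.zeros(im.shape[:2],np.uint8); sub[212:290,380:530]=255
m=((hsv[...,2]>70)*sub).astype(np.uint8)
for ct in cv2.findContours(m,0,1)[0]:
    if cv2.contourArea(ct)>200: print('jug blob',cv2.boundingRect(ct),cv2.contourArea(ct))
g=cv2.GaussianBlur(cv2.resize(cv2.cvtColor(im,7),None,fx=4,fy=4,interpolation=2),(0,0),2)
for name,(x0,y0,x1,y1),(ra,rb),z in (('small',(395,215,450,265),(14,20),86),('large',(470,225,540,290),(19,26),110)):
    h=cv2.HoughCircles(g[y0*4:y1*4,x0*4:x1*4],cv2.HOUGH_GRADIENT,1,40,param1=80,param2=15,minRadius=ra*4,maxRadius=rb*4)
    for q in h[0][:2]:
        u,v,r=q[0]/4+x0,q[1]/4+y0,q[2]/4; p=onz(c,u,v,z); print(name,u,v,r,p.round(1),'rad',r/494.1*(1036.5-z))
        cv2.circle(vis,(int((u-200)*2.2),int((v-150)*2.2)),int(r*2.2),(255,0,0),1)
# handle pixels, in mat frame
print('handle',onz(c,402,229,45))
# rinser: rough: bluish-white rectangle
m=((hsv[...,2]>110)&(hsv[...,1]<70)).astype(np.uint8); m[:170]=0;m[270:]=0;m[:,:215]=0;m[:,332:]=0
m=cv2.morphologyEx(m,3,np.ones((9,9)))
ct=max(cv2.findContours(m,0,1)[0],key=cv2.contourArea); rc=cv2.minAreaRect(ct); print(rc,[onz(c,*b,24).round(1) for b in cv2.boxPoints(rc)], onz(c,*rc[0],24))
print('nozzle',onz(c,271,218,46))
save(vis,'crop1.png')
```

```text
jug blob (462, 234, 68, 45) 1983.0
jug blob (396, 221, 45, 35) 1028.0
small 423.625 237.625 15.925 [ 516.5 -106.2   86. ] rad 30.634916
large 509.375 256.625 20.325 [ 474.1 -260.   110. ] rad 38.11195
handle [541.02461968 -71.03101364  45.        ]
((271.6160583496094, 220.49896240234375), (72.33946228027344, 97.332763671875), 78.17852020263672) [array([624.2, 313.2,  24. ]), array([663.6, 111.6,  24. ]), array([511.9,  82.6,  24. ]), array([473.8, 279.6,  24. ])] [567.42255244 196.73456267  24.        ]
nozzle [568.46614784 195.31792527  46.        ]
```

View pics/crop1.png

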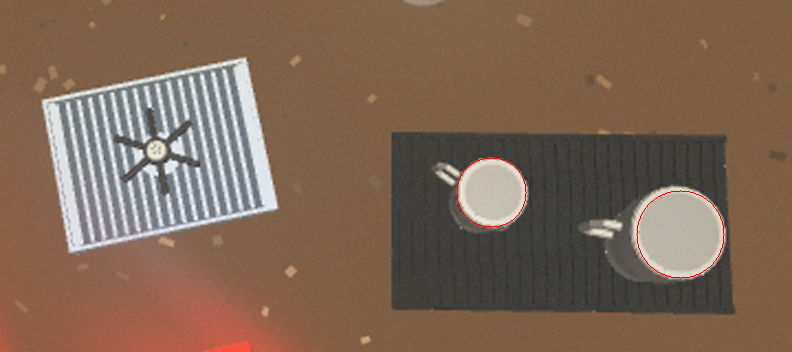

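Small jug and steel rinser are confirmed: jug at about (516,-106), handle pointing roughly 55° from +x, star at about (568,196).

```bash
cat >> h.py <<'E'
def plan(x,y,z,head):
    s=read_state(); r=R.from_quat(s['ee_rot']); M=r.as_matrix(); p=np.array(s['position'])
    print('t',s['clock'],'pos',p.round(1),'toolx',M[:,0].round(3),'tooly',M[:,1].round(3),'F',np.round(s['contact_force'],1),'w',round(s['gripper_width'],1),'j6',round(s['joints'][5],3))
    for k in (0,180):
        a=np.radians(head+k); X=np.array([np.cos(a),np.sin(a),0]);Y=np.array([0,0,-1.]);T=np.c_[X,Y,np.cross(X,Y)]
        rv=(r.inv()*R.from_matrix(T)).as_rotvec()
        d=np.array([x,y,z])-p
        print('head',head+k,'rotvec',rv.round(3),'shift after turn',(T.T@d).round(1),'before',(M.T@d).round(1))
E
python3 - <<'E'
from h import *
c=get_image('top')
a=onz(c,399,227,50)-np.array([516.5,-106.2,50]); print(a,np.hypot(*a[:2]),np.degrees(np.arctan2(a[1],a[0])))
plan(516,-106,200,np.degrees(np.arctan2(a[1],a[0]))-90)
E
```

```text
[27.89453499 41.77716061  0.        ] 50.233815610412655 56.26903478619546
t 0.2 pos [177.9 598.8 230.6] toolx [-0.285 -0.959  0.001] tooly [-0.    -0.001 -1.   ] F [ 0.6 -1.1  0.2] w 85.1 j6 -0.259
head -33.73096521380454 rotvec [ 1.000e-03 -1.271e+00  1.000e-03] shift after turn [ 672.5   30.6 -398.4] before [579.2  31.5 524.9]
head 146.26903478619545 rotvec [-1.000e-03  1.871e+00  1.000e-03] shift after turn [-672.5   30.6  398.4] before [579.2  31.5 524.9]
```

Emit:
{"method": "play_rows", "body": {"series": [[0.032, 0, 0.029, 0, 0.104, 0, 0.085], [0.029, 0, 0.032, 0, 0.104, 0, 0.085], [0.025, 0, 0.035, 0, 0.104, 0, 0.085], [0.022, 0, 0.038, 0, 0.104, 0, 0.085], [0.018, 0, 0.04, 0, 0.104, 0, 0.085], [0.013, 0, 0.041, 0, 0.104, 0, 0.085], [0.009, 0, 0.042, 0, 0.104, 0, 0.085], [0.004, 0, 0.043, 0, 0.104, 0, 0.085], [0, 0, 0.043, 0, 0.104, 0, 0.085], [-0.005, 0, 0.043, 0, 0.104, 0, 0.085]]}}

```text
clock: 1.2
position: [362.7, 195.0, 228.7]
ee_rot: [0.074, -0.702, 0.704, -0.074]
contact_force: [1.5, -0.3, 0.4]
gripper_width: 84.7
```

Run:
```python
from h import *
plan(516,-106,200,146)
```

```text
t 1.2 pos [362.7 195.  228.7] toolx [-0.978 -0.208  0.   ] tooly [ 0.    -0.003 -1.   ] F [ 1.5 -0.3  0.4] w 84.7 j6 -0.686
head 146 rotvec [-0.003  0.803 -0.001] shift after turn [-295.5   28.7  163.8] before [-87.5  29.7 326.2]
head 326 rotvec [-1.000e-03 -2.339e+00  4.000e-03] shift after turn [ 295.5   28.7 -163.8] before [-87.5  29.7 326.2]
```

Emit:
{"method": "play_rows", "body": {"series": [[-0.011, 0.004, 0.041, 0, 0.1, 0, 0.085], [-0.015, 0.004, 0.04, 0, 0.1, 0, 0.085], [-0.019, 0.004, 0.038, 0, 0.1, 0, 0.085], [-0.023, 0.004, 0.036, 0, 0.1, 0, 0.085], [-0.026, 0.004, 0.033, 0, 0.1, 0, 0.085], [-0.029, 0.004, 0.031, 0, 0.1, 0, 0.085], [-0.032, 0.004, 0.027, 0, 0.1, 0, 0.085], [-0.035, 0.003, 0.024, 0, 0.1, 0, 0.085], [0, 0, 0, 0, 0, 0, 0.085]]}}

```text
clock: 2.1
position: [517.7, -126.8, 198.1]
ee_rot: [0.221, 0.673, -0.672, -0.218]
contact_force: [-1.1, 0.4, 0.2]
gripper_width: 85.4
```

Run:
```python
from h import *
plan(516,-106,200,146)
c=get_image('wrist'); save(c['color'],'w1.png'); print(c['intrinsics'],c['origin'],c['orientation'])
```

```text
t 2.1 pos [ 517.7 -126.8  198.1] toolx [-0.807  0.59  -0.004] tooly [ 0.005 -0.    -1.   ] F [-1.1  0.4  0.2] w 85.4 j6 -0.696
head 146 rotvec [ 0.003 -0.038 -0.004] shift after turn [ 13.   -1.9 -16.3] before [ 13.6  -1.9 -15.8]
head 326 rotvec [0.006 3.104 0.004] shift after turn [-13.   -1.9  16.3] before [ 13.6  -1.9 -15.8]
[[371.64829954   0.         326.28539466]
 [  0.         371.64829954 235.71756494]
 [  0.           0.           1.        ]] [ 467.37286763 -194.55560607  339.65115458] [0.30587462 0.93739959 0.15760726 0.0536906 ]
```

View pics/w1.png

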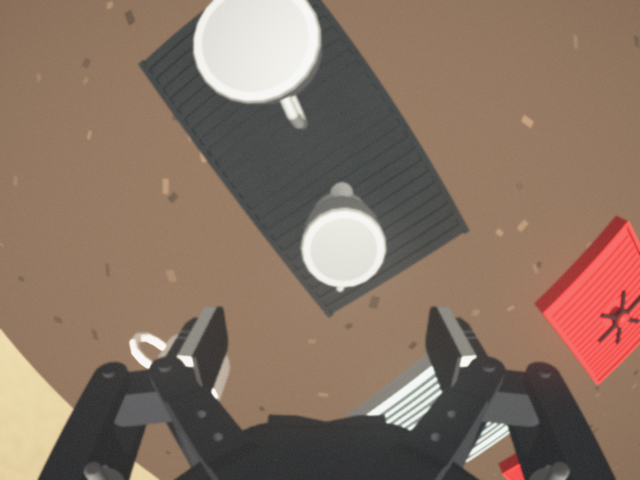

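Wrist view: small jug's flat bottom at about (344,247), lip at (342,188), handle just visible at (340,289), so the handle lies square to the jaws. Now the position.

Run:
```python
from h import *
c=get_image('wrist'); im=c['color']; hsv=cv2.cvtColor(im,cv2.COLOR_RGB2HSV)
m=(hsv[...,2]>205).astype(np.uint8); m[:195]=0;m[300:]=0;m[:,:290]=0;m[:,400:]=0
ct=max(cv2.findContours(m,0,1)[0],key=cv2.contourArea); print(cv2.boundingRect(ct),cv2.minEnclosingCircle(ct))
pts=[onz(c,*p[0],86-3,True)[:2] for p in ct]
(e,r)=cv2.minEnclosingCircle(np.array(pts,np.float32)); print('jug xy',e,r)
for u,v,z in ((342,184,12),(340,290,60)):
    p=onz(c,u,v,z,True)[:2]-e; print(p,np.hypot(*p),np.degrees(np.arctan2(p[1],p[0])))
plan(e[0],e[1],47,146)
```

```text
(300, 208, 83, 82) ((341.120849609375, 247.96034240722656), 41.35799789428711)
jug xy (518.2219848632812, -106.28349304199219) 32.438838958740234
[-23.8620238  -26.94807896] 35.994376502681504 -131.524293791211
[25.68718365 37.19545178] 45.20324144575917 55.37103673901864
t 2.2 pos [ 516.3 -124.1  198.5] toolx [-0.81   0.586 -0.003] tooly [ 0.004  0.001 -1.   ] F [-1.6  0.  -0.7] w 85.4 j6 -0.695
head 146 rotvec [ 0.003 -0.033 -0.003] shift after turn [  8.3 151.5 -15.9] before [  9.3 151.5 -15.1]
head 326 rotvec [0.004 3.109 0.005] shift after turn [ -8.3 151.5  15.9] before [  9.3 151.5 -15.1]
```

Emit:
{"method": "play_rows", "body": {"series": [[0.009, 0, -0.015, 0, -0.015, 0, 0.085], [0, 0, 0, 0, 0, 0, 0.085], [0, 0.04, 0, 0, 0, 0, 0.085], [0, 0.03, 0, 0, 0, 0, 0.085], [0, 0, 0, 0, 0, 0, 0.085], [0, 0, 0, 0, 0, 0, 0.085]]}}

```text
clock: 2.8
position: [517.9, -101.7, 130.7]
ee_rot: [0.212, 0.677, -0.674, -0.206]
contact_force: [0.2, -0.2, -0.4]
gripper_width: 85.1
```

Run:
```python
from h import *
plan(517.5,-106,47,145)
c=get_image('wrist'); save(c['color'],'w2.png')
plan(517.5,-106,47,145)
```

```text
t 2.8 pos [ 517.9 -101.7  130.7] toolx [-0.825  0.565 -0.008] tooly [ 0.01   0.001 -1.   ] F [ 0.2 -0.2 -0.4] w 85.1 j6 -0.714
head 145 rotvec [ 0.007  0.011 -0.008] shift after turn [-2.1 83.7  3.7] before [-1.4 83.7  4.3]
head 325 rotvec [-0.012 -3.131 -0.011] shift after turn [ 2.1 83.7 -3.7] before [-1.4 83.7  4.3]
t 2.85 pos [ 517.8 -101.7  130.7] toolx [-0.825  0.565 -0.008] tooly [ 0.01   0.002 -1.   ] F [-0.1  0.5  0.5] w 85.0 j6 -0.714
head 145 rotvec [ 0.007  0.01  -0.008] shift after turn [-2.3 83.7  3.7] before [-1.6 83.7  4.3]
head 325 rotvec [-0.012 -3.131 -0.011] shift after turn [ 2.3 83.7 -3.7] before [-1.6 83.7  4.3]
```

View pics/w2.png

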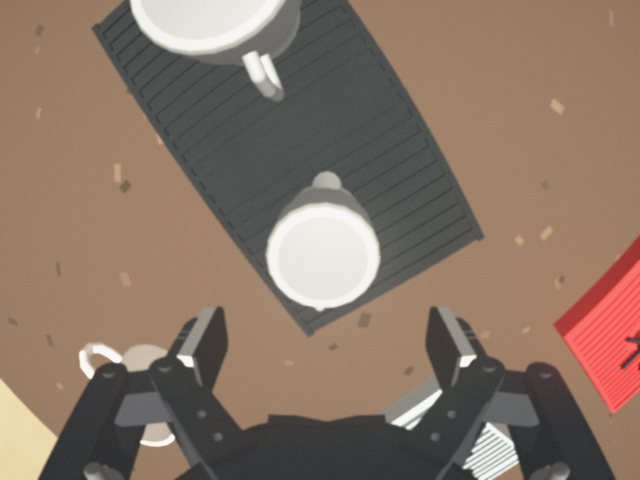

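Emit:
{"method": "play_rows", "body": {"series": [[-0.002, 0.02, 0.004, 0.007, 0, -0.008, 0.085], [0, 0, 0, 0, 0, 0, 0.085], [0, 0.02, 0, 0, 0, 0, 0.085], [0, 0.02, 0, 0, 0, 0, 0.085], [0, 0, 0, 0, 0, 0, 0.085], [0, 0, 0, 0, 0, 0, 0.085]]}}

```text
clock: 3.45
position: [525.4, -105.2, 81.6]
ee_rot: [0.215, 0.678, -0.674, -0.2]
contact_force: [-0.1, 0.3, 0.5]
gripper_width: 85.2
```

Run:
```python
from h import *
plan(517.5,-106,47,145)
c=get_image('wrist'); 
im=c['color']; hsv=cv2.cvtColor(im,cv2.COLOR_RGB2HSV)
save(im,'w3.png')
m=(hsv[...,2]>205).astype(np.uint8); m[:150]=0;m[390:]=0;m[:,:235]=0;m[:,425:]=0
ct=max(cv2.findContours(m,0,1)[0],key=cv2.contourArea)
e,r=cv2.minEnclosingCircle(np.array([onz(c,*p[0],84,True)[:2] for p in ct],np.float32)); print('jug xy',e,r,cv2.boundingRect(ct))
```

```text
t 3.45 pos [ 525.4 -105.2   81.6] toolx [-0.828  0.561 -0.018] tooly [ 0.021 -0.    -1.   ] F [-0.1  0.3  0.5] w 85.2 j6 -0.705
head 145 rotvec [ 0.012  0.015 -0.018] shift after turn [ 6.  34.6  5.2] before [ 6.7 34.5  5.5]
head 325 rotvec [-0.028 -3.126 -0.019] shift after turn [-6.  34.6 -5.2] before [ 6.7 34.5  5.5]
jug xy (516.6364135742188, -107.5244369506836) 31.40686798095703 (268, 231, 144, 128)
```

View pics/w3.png

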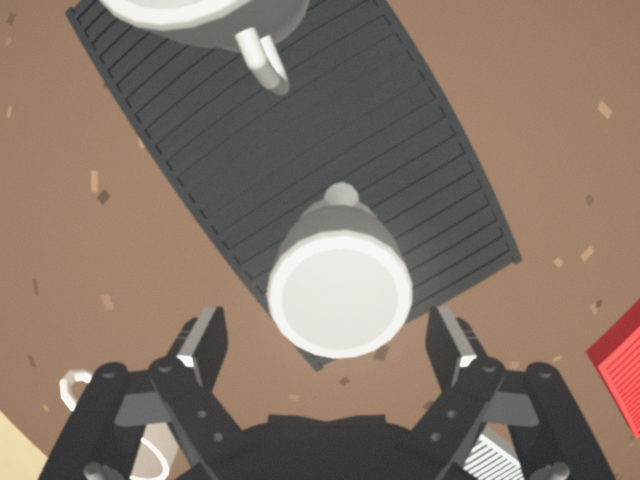

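Jug at (341,295), fingers' midline at 326: the tool drifted about 6 mm off in x, so I'll recentre before lowering.

Emit:
{"method": "play_rows", "body": {"series": [[0.007, 0, 0.006, 0.012, 0.015, -0.018, 0.085], [0, 0, 0, 0, 0, 0, 0.085]]}}

```text
clock: 3.7
position: [516.8, -106.1, 84.0]
ee_rot: [0.214, 0.675, -0.674, -0.212]
contact_force: [-0.4, 0.3, 0.1]
gripper_width: 85.1
```

Run:
```python
from h import *
plan(517,-106.5,47,145)
```

```text
t 3.7 pos [ 516.8 -106.1   84. ] toolx [-0.819  0.574 -0.002] tooly [ 0.002  0.    -1.   ] F [-0.4  0.3  0.1] w 85.1 j6 -0.717
head 145 rotvec [ 0.002 -0.001 -0.002] shift after turn [-0.4 37.   0.2] before [-0.3 37.   0.2]
head 325 rotvec [3.000e-03 3.141e+00 3.000e-03] shift after turn [ 0.4 37.  -0.2] before [-0.3 37.   0.2]
```

Emit:
{"method": "play_rows", "body": {"series": [[0, 0.013, 0, 0, 0, 0, 0.085], [0, 0.012, 0, 0, 0, 0, 0.085]]}}

```text
clock: 3.9
position: [518.8, -106.0, 60.6]
ee_rot: [0.216, 0.676, -0.673, -0.21]
contact_force: [-0.8, 0.4, -0.2]
gripper_width: 85.1
```

Run:
```python
from h import *
plan(517,-106.5,47,145)
```

```text
t 3.9 pos [ 518.8 -106.    60.6] toolx [-0.819  0.574 -0.007] tooly [ 0.009  0.001 -1.   ] F [-0.8  0.4 -0.2] w 85.1 j6 -0.717
head 145 rotvec [ 0.006 -0.001 -0.007] shift after turn [ 1.2 13.6  1.4] before [ 1.3 13.6  1.5]
head 325 rotvec [0.011 3.141 0.009] shift after turn [-1.2 13.6 -1.4] before [ 1.3 13.6  1.5]
```

Emit:
{"method": "play_rows", "body": {"series": [[0.002, 0.013, 0.002, 0.009, 0, -0.01, 0.085], [0, 0, 0, 0, 0, 0, 0.085]]}}

```text
clock: 4.1
position: [514.4, -106.6, 44.7]
ee_rot: [-0.21, -0.673, 0.675, 0.216]
contact_force: [-0.2, 0.2, -0.5]
gripper_width: 85.2
```

Run:
```python
from h import *
plan(517,-106.5,47,145)
```

```text
t 4.1 pos [ 514.4 -106.6   44.7] toolx [-0.818  0.575  0.007] tooly [-0.009 -0.001 -1.   ] F [-0.2  0.2 -0.5] w 85.2 j6 -0.717
head 145 rotvec [-0.006 -0.001  0.007] shift after turn [-2.  -2.3 -1.6] before [-2.  -2.4 -1.6]
head 325 rotvec [-0.011  3.14  -0.009] shift after turn [ 2.  -2.3  1.6] before [-2.  -2.4 -1.6]
```

Small correction (half the tilt, since it overshoots), then close.

Emit:
{"method": "play_rows", "body": {"series": [[-0.002, -0.002, -0.001, -0.005, 0, 0.006, 0.085], [0, 0, 0, 0, 0, 0, 0.085]]}}

```text
clock: 4.3
position: [516.7, -107.0, 46.0]
ee_rot: [-0.212, -0.674, 0.675, 0.214]
contact_force: [-0.3, -0.3, 0.1]
gripper_width: 84.7
```

Run:
```python
from h import *
plan(517,-106.5,47,145)
```

```text
t 4.3 pos [ 516.7 -107.    46. ] toolx [-0.819  0.574  0.001] tooly [-0.002 -0.001 -1.   ] F [-0.3 -0.3  0.1] w 84.7 j6 -0.716
head 145 rotvec [-0.002 -0.001  0.001] shift after turn [ 0.1 -1.  -0.6] before [ 0.1 -1.  -0.6]
head 325 rotvec [-2.000e-03  3.141e+00 -3.000e-03] shift after turn [-0.1 -1.   0.6] before [ 0.1 -1.  -0.6]
```

Emit:
{"method": "play_rows", "body": {"series": [[0, 0, 0, 0, 0, 0, 0.05], [0, 0, 0, 0, 0, 0, 0.05], [0, 0, 0, 0, 0, 0, 0.05], [0, 0, 0, 0, 0, 0, 0.05], [0, 0, 0, 0, 0, 0, 0.05]]}}

```text
clock: 4.8
position: [517.1, -107.0, 47.1]
ee_rot: [-0.213, -0.674, 0.674, 0.213]
contact_force: [-0.2, 0.0, -1.7]
gripper_width: 61.4
```

Run:
```python
from h import *
plan(517,-106.5,47,145)
```

```text
t 4.8 pos [ 517.1 -107.    47.1] toolx [-0.818  0.575  0.   ] tooly [-0. -0. -1.] F [-0.2  0.  -1.7] w 61.4 j6 -0.716
head 145 rotvec [-0.    -0.001  0.   ] shift after turn [ 0.4  0.1 -0.4] before [ 0.4  0.1 -0.4]
head 325 rotvec [-0.00e+00  3.14e+00 -1.00e-03] shift after turn [-0.4  0.1  0.4] before [ 0.4  0.1 -0.4]
```

Width 61.4 against an expected 64. I'll lift a little and look.

Emit:
{"method": "play_rows", "body": {"series": [[0, -0.01, 0, 0, 0, 0, 0.05], [0, -0.02, 0, 0, 0, 0, 0.05], [0, -0.02, 0, 0, 0, 0, 0.05], [0, -0.02, 0, 0, 0, 0, 0.05], [0, 0, 0, 0, 0, 0, 0.05], [0, 0, 0, 0, 0, 0, 0.05]]}}

```text
clock: 5.4
position: [515.8, -107.0, 120.5]
ee_rot: [-0.212, -0.674, 0.675, 0.214]
contact_force: [-0.3, -0.0, -1.3]
gripper_width: 61.6
```

Run:
```python
from h import *
plan(517,-106.5,120,145)
c=get_image('wrist'); s=get_image('scene')['color']
a=c['color']; b=cv2.resize(s[170:310,80:310],(480*230//140//1,480))[:, :700]
b=cv2.resize(b,(400,244)); a=cv2.resize(a,(400,300))
save(np.vstack([a,b]),'w4.png')
plan(517,-106.5,120,145)
```

```text
t 5.4 pos [ 515.8 -107.   120.5] toolx [-0.818  0.575  0.002] tooly [-0.003 -0.    -1.   ] F [-0.3 -0.  -1.3] w 61.6 j6 -0.716
head 145 rotvec [-0.002 -0.002  0.002] shift after turn [-0.7  0.5 -1.1] before [-0.7  0.5 -1.1]
head 325 rotvec [-4.00e-03  3.14e+00 -3.00e-03] shift after turn [0.7 0.5 1.1] before [-0.7  0.5 -1.1]
t 5.5 pos [ 515.9 -107.1  120.1] toolx [-0.818  0.575  0.003] tooly [-0.004 -0.    -1.   ] F [ 0.3 -0.2 -1.9] w 61.6 j6 -0.716
head 145 rotvec [-0.002 -0.002  0.003] shift after turn [-0.6  0.1 -1.1] before [-0.6  0.1 -1.1]
head 325 rotvec [-0.004  3.14  -0.004] shift after turn [0.6 0.1 1.1] before [-0.6  0.1 -1.1]
```

View pics/w4.png

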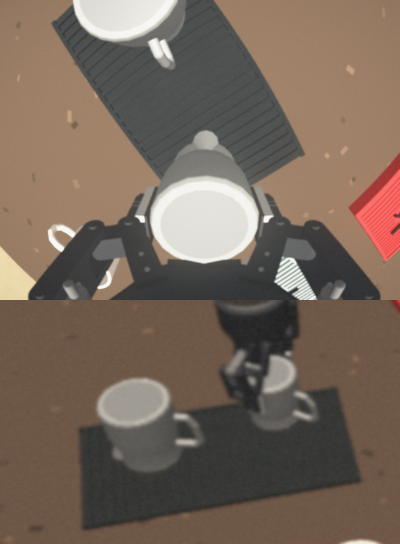

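Jug is held upright and clear of the mat; the large jug is undisturbed. Next I'll refine the star centre from top and scene views and from the jug's pose in the hand.

Run:
```python
from h import *
for n,(u,v),h in (('top',(271,218),22),('scene',(355,238),22)):
    c=get_image(n); g=cv2.cvtColor(c['color'],7)
    # nozzle cap: bright blob centroid near guess, star: convex hull of dark pixels
    hs=cv2.cvtColor(c['color'],cv2.COLOR_RGB2HSV)
    m=(g<75).astype(np.uint8); w=np.zeros_like(m); cv2.circle(w,(u,v),h,1,-1); m*=w
    k,l,st,ce=cv2.connectedComponentsWithStats(m)
    P=np.argwhere((m>0))[:,::-1].astype(np.float32)
    e=cv2.minEnclosingCircle(P); print(n,'hull',e, onz(c,*e[0],40).round(1))
    s=g[v-8:v+9,u-8:u+9]; b=(s>130).astype(np.uint8); k,l,st,ce=cv2.connectedComponentsWithStats(b)
    i=l[8,8]; q=ce[i]+[u-8,v-8]; print('nozzle',q,st[i][4],onz(c,*q,46.5).round(1))
c=get_image('wrist'); hs=cv2.cvtColor(c['color'],cv2.COLOR_RGB2HSV)
m=(hs[...,2]>205).astype(np.uint8); m[:250]=0;m[425:]=0;m[:,:243]=0;m[:,410:]=0
m=cv2.morphologyEx(m,2,np.ones((3,3)))
ct=max(cv2.findContours(m,0,1)[0],key=cv2.contourArea); z=120+39-1
e=cv2.fitEllipse(cv2.convexHull(np.array([onz(c,*p[0],z,True)[:2] for p in ct],np.float32))); print('jug held',e)
plan(568.5,195.7,125,145)
```

```text
top hull ((271.2022399902344, 218.35955810546875), 19.936277389526367) [568.9 195.6  40. ]
nozzle [270.79365079 218.01587302] 63 [568.3 195.7  46.5]
scene hull ((355.0, 238.0), 16.03131866455078) [569.7 194.4  40. ]
nozzle [353.92       234.66666667] 75 [564.5 193.1  46.5]
jug held ((514.3719482421875, -108.57319641113281), (60.4546012878418, 61.6844482421875), 139.06312561035156)
t 5.65 pos [ 515.6 -107.1  119.5] toolx [-0.818  0.575  0.004] tooly [-0.005 -0.001 -1.   ] F [-0.3  0.3 -1.8] w 61.9 j6 -0.716
head 145 rotvec [-0.003 -0.002  0.004] shift after turn [ 130.3   -5.5 -278.4] before [ 130.8   -6.  -278.2]
head 325 rotvec [-0.006  3.14  -0.005] shift after turn [-130.3   -5.5  278.4] before [ 130.8   -6.  -278.2]
```

Emit:
{"method": "play_rows", "body": {"series": [[0.006, -0.003, -0.014, 0, 0, 0, 0.05], [0.013, -0.002, -0.028, 0, 0, 0, 0.05], [0.014, 0, -0.03, 0, 0, 0, 0.05], [0.014, 0, -0.03, 0, 0, 0, 0.05], [0.014, 0, -0.03, 0, 0, 0, 0.05], [0.014, 0, -0.03, 0, 0, 0, 0.05], [0.014, 0, -0.03, 0, 0, 0, 0.05], [0.014, 0, -0.03, 0, 0, 0, 0.05], [0.013, 0, -0.028, 0, 0, 0, 0.05], [0.008, 0, -0.016, 0, 0, 0, 0.05]]}}

```text
clock: 6.65
position: [566.9, 197.2, 119.0]
ee_rot: [-0.21, -0.671, 0.676, 0.218]
contact_force: [0.3, -0.5, -1.2]
gripper_width: 61.9
```

Run:
```python
from h import *
plan(568.5,195.5,100,145)
```

```text
t 6.65 pos [566.9 197.2 119. ] toolx [-0.817  0.577  0.009] tooly [-0.013 -0.003 -1.   ] F [ 0.3 -0.5 -1.2] w 61.9 j6 -1.213
head 145 rotvec [-0.01  -0.004  0.009] shift after turn [-2.3 19.   0.5] before [-2.4 18.9  0.3]
head 325 rotvec [-0.014  3.137 -0.016] shift after turn [ 2.3 19.  -0.5] before [-2.4 18.9  0.3]
```

Emit:
{"method": "play_rows", "body": {"series": [[-0.002, 0.01, 0, -0.006, 0, 0.006, 0.05], [0, 0.01, 0, 0, 0, 0, 0.05], [0, 0, 0, 0, 0, 0, 0.05]]}}

```text
clock: 6.95
position: [567.8, 200.1, 96.8]
ee_rot: [-0.211, -0.673, 0.676, 0.214]
contact_force: [0.8, -1.3, -2.3]
gripper_width: 61.8
```

Run:
```python
from h import *
plan(568.5,195.5,85,145)
c=get_image('wrist'); s=get_image('scene')['color']
save(np.vstack([cv2.resize(c['color'],(400,300)),cv2.resize(s[160:310,270:470],(400,300),interpolation=2)]),'w5.png')
plan(568.5,195.5,85,145)
```

```text
t 6.95 pos [567.8 200.1  96.8] toolx [-0.819  0.573  0.004] tooly [-0.006 -0.002 -1.   ] F [ 0.8 -1.3 -2.3] w 61.8 j6 -1.216
head 145 rotvec [-0.006  0.     0.004] shift after turn [-3.2 11.8  3.4] before [-3.3 11.8  3.3]
head 325 rotvec [ 0.006 -3.141  0.009] shift after turn [ 3.2 11.8 -3.4] before [-3.3 11.8  3.3]
t 7.05 pos [568.8 200.   98.3] toolx [-0.819  0.574  0.002] tooly [-0.004 -0.001 -1.   ] F [-0.3  1.4 -0.7] w 61.6 j6 -1.216
head 145 rotvec [-0.003 -0.     0.002] shift after turn [-2.4 13.3  3.9] before [-2.4 13.3  3.8]
head 325 rotvec [-0.004  3.142 -0.005] shift after turn [ 2.4 13.3 -3.9] before [-2.4 13.3  3.8]
```

View pics/w5.png

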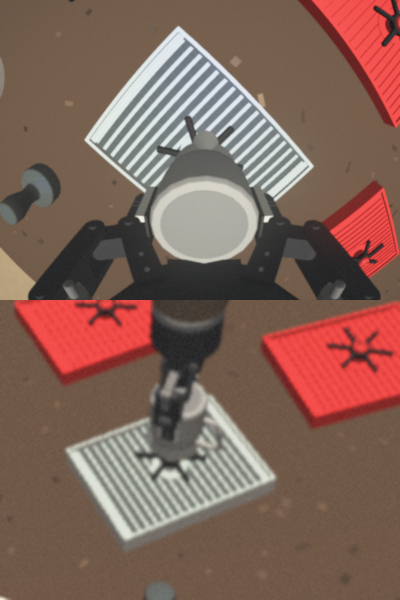

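The jug is above the star, with three arm tips showing around the lip in the wrist view. I'll correct the ~4.5 mm lateral error while easing down.

Emit:
{"method": "play_rows", "body": {"series": [[-0.002, 0, 0.004, -0.002, 0, 0.001, 0.05], [0, 0.005, 0, 0, 0, 0, 0.05], [0, 0.003, 0, 0, 0, 0, 0.05]]}}

```text
clock: 7.35
position: [568.9, 194.3, 91.5]
ee_rot: [0.213, 0.675, -0.674, -0.213]
contact_force: [-0.9, 0.3, -2.5]
gripper_width: 61.8
```

Run:
```python
from h import *
plan(568.5,195.5,80,145)
c=get_image('wrist'); im=c['color'];np.save('w6.npy',im)
plan(568.5,195.5,80,145)
# star arm tips at z=40: project model points for comparison with dark pixels
K=np.array(c['intrinsics']);Rc=R.from_quat(c['orientation'])
g=cv2.cvtColor(im,7); v=cv2.resize(im[130:450,180:500],(640,640),interpolation=2)
for k in range(36):
    p=np.array([568.5+42*np.cos(k*np.pi/18),195.5+42*np.sin(k*np.pi/18),40])-c['origin']
    d=Rc.inv().apply(p); t=np.arctan2(np.hypot(d[0],d[1]),d[2]); q=d[:2]/np.hypot(d[0],d[1])*t*K[0,0]+K[:2,2]
    cv2.circle(v,tuple(int(a) for a in (q-[180,130])*2),2,(255,0,0),-1)
save(v[:, :],'w6.png')
```

```text
t 7.35 pos [568.9 194.3  91.5] toolx [-0.818  0.575  0.   ] tooly [ 0.001  0.001 -1.   ] F [-0.9  0.3 -2.5] w 61.8 j6 -1.21
head 145 rotvec [ 0.001 -0.002  0.   ] shift after turn [ 1.  11.5 -0.8] before [ 1.  11.5 -0.7]
head 325 rotvec [-0.00e+00  3.14e+00  2.00e-03] shift after turn [-1.  11.5  0.8] before [ 1.  11.5 -0.7]
t 7.4 pos [568.7 194.2  91.2] toolx [-0.818  0.575  0.   ] tooly [ 0.     0.001 -1.   ] F [ 0.  -0.7 -1.9] w 61.6 j6 -1.21
head 145 rotvec [ 0.001 -0.002  0.   ] shift after turn [ 0.9 11.2 -1. ] before [ 0.9 11.2 -1. ]
head 325 rotvec [-1.00e-03  3.14e+00  1.00e-03] shift after turn [-0.9 11.2  1. ] before [ 0.9 11.2 -1. ]
```

View pics/w6.png

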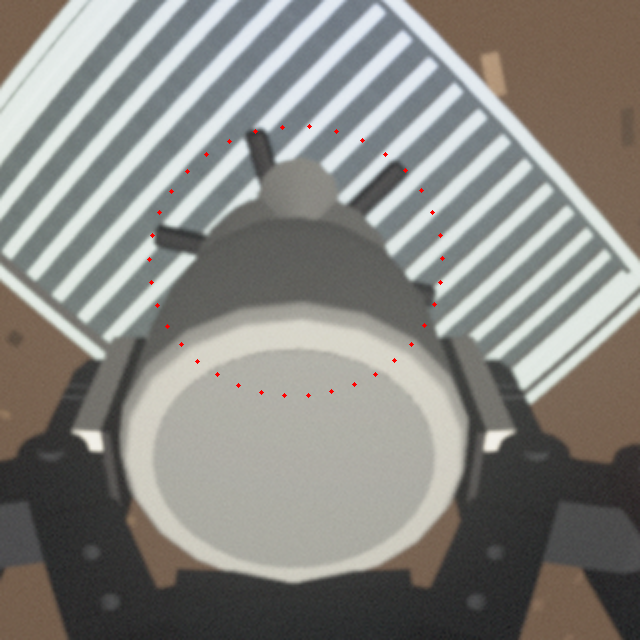

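Arm tips fall on the predicted 84 mm circle, so star (568.5,195.5) is right and the jug is within about 1 mm. Lower to first contact.

Emit:
{"method": "play_rows", "body": {"series": [[0.001, 0.004, -0.001, 0, 0, 0, 0.05], [0, 0.004, 0, 0, 0, 0, 0.05], [0, 0.003, 0, 0, 0, 0, 0.05]]}}

```text
clock: 7.7
position: [568.8, 195.5, 79.8]
ee_rot: [0.214, 0.675, -0.674, -0.213]
contact_force: [-0.4, 0.3, -2.0]
gripper_width: 61.6
```

Run:
```python
from h import *
plan(568.5,195.5,67,145)
```

```text
t 7.7 pos [568.8 195.5  79.8] toolx [-0.818  0.576 -0.   ] tooly [ 0.001  0.001 -1.   ] F [-0.4  0.3 -2. ] w 61.6 j6 -1.213
head 145 rotvec [ 0.002 -0.003 -0.   ] shift after turn [ 0.3 12.8  0.2] before [ 0.3 12.8  0.2]
head 325 rotvec [0.000e+00 3.139e+00 3.000e-03] shift after turn [-0.3 12.8 -0.2] before [ 0.3 12.8  0.2]
```

Just above contact and well centred. Press in small steps.

Emit:
{"method": "play_rows", "body": {"series": [[0, 0.002, 0, 0, 0, 0, 0.05], [0, 0.002, 0, 0, 0, 0, 0.05]]}}

```text
clock: 7.9
position: [568.9, 195.6, 76.3]
ee_rot: [0.214, 0.675, -0.674, -0.213]
contact_force: [-1.6, -0.3, 3.5]
gripper_width: 61.7
```

Emit:
{"method": "play_rows", "body": {"series": [[0, 0.002, 0, 0, 0, 0, 0.05], [0, 0.002, 0, 0, 0, 0, 0.05]]}}

```text
clock: 8.1
position: [568.9, 195.6, 73.3]
ee_rot: [0.213, 0.675, -0.674, -0.213]
contact_force: [-1.7, -0.5, 4.9]
gripper_width: 62.0
```

Run:
```python
from h import *
plan(568.5,195.5,67,145)
```

```text
t 8.1 pos [568.9 195.6  73.3] toolx [-0.818  0.575 -0.001] tooly [ 0.001  0.    -1.   ] F [-1.7 -0.5  4.9] w 62.0 j6 -1.213
head 145 rotvec [ 0.001 -0.001 -0.001] shift after turn [0.2 6.3 0.3] before [0.2 6.3 0.4]
head 325 rotvec [1.00e-03 3.14e+00 2.00e-03] shift after turn [-0.2  6.3 -0.3] before [0.2 6.3 0.4]
```

Emit:
{"method": "play_rows", "body": {"series": [[0, 0.002, 0, 0, 0, 0, 0.05], [0, 0.002, 0, 0, 0, 0, 0.05]]}}

```text
clock: 8.3
position: [568.9, 195.6, 70.2]
ee_rot: [0.214, 0.675, -0.674, -0.212]
contact_force: [-3.2, -0.7, 6.7]
gripper_width: 61.2
```

Emit:
{"method": "play_rows", "body": {"series": [[0, 0.002, 0, 0, 0, 0, 0.05], [0, 0.002, 0, 0, 0, 0, 0.05]]}}

```text
clock: 8.5
position: [568.9, 195.6, 67.3]
ee_rot: [0.214, 0.675, -0.674, -0.212]
contact_force: [-2.9, -1.1, 6.3]
gripper_width: 61.9
```

Emit:
{"method": "play_rows", "body": {"series": [[0, 0.002, 0, 0, 0, 0, 0.05]]}}

```text
clock: 8.6
position: [568.9, 195.7, 66.7]
ee_rot: [0.214, 0.675, -0.674, -0.212]
contact_force: [-6.4, 0.1, 16.4]
gripper_width: 62.0
```

Emit:
{"method": "play_rows", "body": {"series": [[0, 0.002, 0, 0, 0, 0, 0.05]]}}

```text
clock: 8.7
position: [569.0, 195.8, 66.8]
ee_rot: [0.214, 0.675, -0.674, -0.212]
contact_force: [-6.4, -0.2, 16.6]
gripper_width: 61.6
```

At the stop: force jumped to 16 N and motion ceased at z 66.8. Hold with the same gentle push for over 2 s.

Emit:
{"method": "play_rows", "body": {"series": [[0, 0.002, 0, 0, 0, 0, 0.05], [0, 0.002, 0, 0, 0, 0, 0.05], [0, 0.002, 0, 0, 0, 0, 0.05], [0, 0.002, 0, 0, 0, 0, 0.05], [0, 0.002, 0, 0, 0, 0, 0.05], [0, 0.002, 0, 0, 0, 0, 0.05], [0, 0.002, 0, 0, 0, 0, 0.05], [0, 0.002, 0, 0, 0, 0, 0.05], [0, 0.002, 0, 0, 0, 0, 0.05], [0, 0.002, 0, 0, 0, 0, 0.05]]}}

```text
clock: 9.7
position: [568.8, 195.8, 66.8]
ee_rot: [0.214, 0.675, -0.674, -0.208]
contact_force: [-6.2, -0.0, 13.2]
gripper_width: 61.4
```

Run:
```python
from h import *
plan(568.5,195.5,67,145)
c=get_image('wrist'); s=get_image('scene')['color']
save(np.vstack([cv2.resize(c['color'],(400,300)),cv2.resize(s[150:375,100:400],(400,300),interpolation=2)]),'w7.png')
```

```text
t 9.7 pos [568.8 195.8  66.8] toolx [-0.821  0.57  -0.007] tooly [ 0.008 -0.001 -1.   ] F [-6.2 -0.  13.2] w 61.4 j6 -1.216
head 145 rotvec [ 0.004  0.004 -0.007] shift after turn [ 0.1 -0.2  0.5] before [ 0.1 -0.2  0.5]
head 325 rotvec [-0.012 -3.138 -0.006] shift after turn [-0.1 -0.2 -0.5] before [ 0.1 -0.2  0.5]
```

View pics/w7.png

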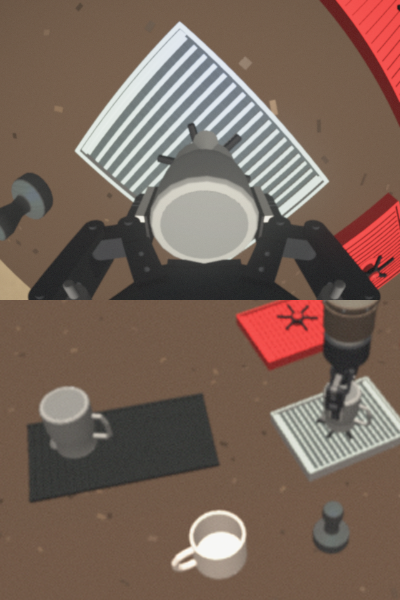

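Jug sits on the star, pressed, with the bystanders in place; the slow tilt creep (0.5°) gets a small correction while holding.

Emit:
{"method": "play_rows", "body": {"series": [[0, 0.002, 0, 0.003, 0, -0.005, 0.05], [0, 0.002, 0, 0.001, 0, -0.001, 0.05], [0, 0.002, 0, 0.001, 0, -0.001, 0.05], [0, 0.002, 0, 0.001, 0, -0.001, 0.05], [0, 0.002, 0, 0.001, 0, -0.001, 0.05], [0, 0.002, 0, 0, 0, 0, 0.05], [0, 0.002, 0, 0, 0, 0, 0.05], [0, 0.002, 0, 0, 0, 0, 0.05], [0, 0.002, 0, 0, 0, 0, 0.05], [0, 0.002, 0, 0, 0, 0, 0.05]]}}

```text
clock: 10.8
position: [569.1, 195.8, 66.8]
ee_rot: [-0.212, -0.675, 0.676, 0.209]
contact_force: [-4.5, -1.2, 12.9]
gripper_width: 61.5
```

Emit:
{"method": "play_rows", "body": {"series": [[0, 0.002, 0, 0, 0, 0, 0.05], [0, 0.002, 0, 0, 0, 0, 0.05], [0, 0.002, 0, 0, 0, 0, 0.05]]}}

```text
clock: 11.1
position: [569.0, 195.9, 66.8]
ee_rot: [-0.212, -0.675, 0.675, 0.208]
contact_force: [-5.4, -0.0, 13.6]
gripper_width: 61.7
```

Run:
```python
from h import *
plan(568.5,195.5,67,145)
get_image('scene'); get_image('scene')
plan(568.5,195.5,67,145)
```

```text
t 11.1 pos [569.  195.9  66.8] toolx [-0.824  0.567 -0.005] tooly [ 0.005 -0.002 -1.   ] F [-5.4 -0.  13.6] w 61.7 j6 -1.21
head 145 rotvec [ 0.001  0.008 -0.005] shift after turn [ 0.2 -0.2  0.6] before [ 0.2 -0.2  0.6]
head 325 rotvec [-8.000e-03 -3.134e+00 -2.000e-03] shift after turn [-0.2 -0.2 -0.6] before [ 0.2 -0.2  0.6]
t 11.2 pos [569.  195.8  66.8] toolx [-0.824  0.567 -0.005] tooly [ 0.005 -0.002 -1.   ] F [-6.  -0.3 13.2] w 61.5 j6 -1.21
head 145 rotvec [ 0.001  0.008 -0.005] shift after turn [ 0.2 -0.2  0.6] before [ 0.2 -0.2  0.6]
head 325 rotvec [-8.000e-03 -3.134e+00 -2.000e-03] shift after turn [-0.2 -0.2 -0.6] before [ 0.2 -0.2  0.6]
```

Held at the stop for 2.6 s, and steady. Handing in.

```bash
python3 -c "
from h import *
print(job_done()); s=read_state(); print(s['clock'],s['position'],s['contact_force'])"
```

```text
the job is handed in; nothing more can be done
None
the job is handed in; nothing more can be done
```

I lifted the small jug mouth down off the mat, set it on the star of the steel rinser, and pressed the star to its bottom stop. I kept it pressed for about 2.6 s and handed the job in at 11.2 s, still holding it down.

**Last checks:**
- **Depth:** the tool stayed steady at z 66.8 mm, about 12 mm below the estimated contact height of 79 mm. The star's travel is not read out directly. I judged the stop from that depth and from the force jumping from about 6 N to 16 N as the motion ceased.
- **Push:** the force stayed at about 13 N down. A side force of about 5–6 N also remained.
- **Centring and tilt:** the tool was within about 1 mm of the star centre and tilted about 0.3°.
- **Bystanders:** the large jug, cup and tamper stood where they were in the last image.

**One disagreement:** the gripper read about 61.5 mm on the 64 mm cylinder. The images showed a sound, upright grip, so I took it as a sensor offset.

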